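Put the day's accessories away on the closet shelf

TASK

Tidy the accessories into their places: lay the watch flat on the floor of the open watch case, setting it down gently, put one ring in each half of the ring tray, and put both cufflinks in the cufflink cup. Leave the cologne bottle and the polish tin standing where they are.

Things in the scene. Friction and masses are not known exactly. Their poses are not given: they have to be found in the camera images.
- watch: Loose rigid steel bangle watch, 90 g, lying on its side: from above an open oval hoop, 61 (x) by 54 mm (y), with the thicker watch head (10 x 30 mm) at its +x end. Band 4 mm thick, 22 mm high; head 24 mm high plus a 3 mm crown on top. Origin: centre of the hoop at its underside, z up. Grip across the outside of the hoop along y (54 mm, flat sides), fingertips about 13 mm above the underside.
- band_ring: Loose plain steel finger ring, 15 g, lying flat with its hole up: 24 mm outside, 18 mm hole, 9 mm high. Origin: centre of its underside. Grip across its outside at any yaw, fingertips close to the shelf.
- signet_ring: Loose steel signet ring, 16 g, lying flat with its hole up: 24 mm outside, 18 mm hole, 9 mm high, with a flat face plate (14 mm wide, its outer face 15.5 mm from the axis) on its +x side. Origin: centre of the hoop's underside, z up. Grip across the outside of the hoop along its y axis (24 mm).
- cufflink_a: Loose steel cufflink, 14 g, standing face down: round face disc 18 mm across, 6 mm thick, on the shelf, a 4.4 mm post up from it and a toggle bar (6 mm thick, 16 mm long, along x) across the top; 22 mm tall, no wider than the disc. Grip the disc, fingertips close to the shelf, at any yaw. Origin: centre of the disc's underside. The other cufflink is identical.
- cufflink_b: Loose steel cufflink, 14 g, standing face down: round face disc 18 mm across, 6 mm thick, on the shelf, a 4.4 mm post up from it and a toggle bar (6 mm thick, 16 mm long, along x) across the top; 22 mm tall, no wider than the disc. Grip the disc, fingertips close to the shelf, at any yaw. Origin: centre of the disc's underside. The other cufflink is identical.
- watch_case: Fixed smoked glass watch case, open: low tray 106 (x) by 100 mm (y), 5 mm walls with tops 22 mm above the shelf, black floor 6 mm above the shelf, inside 96 by 90 mm. Its glass lid (100 mm), hinged on the +x rim, leans well back, rising away from the tray to 72 mm above the shelf at its far edge; it does not move. Origin: centre of the tray's underside, z up.
- ring_tray: Fixed white ceramic ring tray, 90 (x) by 130 mm (y) outside, 12 mm high, 5 mm walls, floor 5 mm thick, and a 5 mm divider along x (at y = 0) that makes two halves, each about 80 by 57 mm inside, centred at y = +31 mm and y = -31 mm. Origin: centre of its underside, z up.
- cufflink_cup: Fixed white silicone cufflink cup: low, round and open, 94 mm across at the rim, 30 mm high, 4 mm walls, floor 4 mm thick and about 80 mm across inside. Origin: centre of its underside, z up.
- cologne: Loose small amber glass cologne bottle, not to be disturbed: 34 x 30 mm block 42 mm high, with a black cap to 58 mm height. Stands among the accessories. Origin: centre of its underside.
- polish_tin: Loose closed round aluminium polish tin, not to be disturbed: 43 mm across, 18 mm high. Lies among the accessories. Origin: centre of its underside.
Things that resemble listed ones, but are neither listed nor needed, are in the scene too. Leave any blue look-alike of the signet_ring alone.

How it is judged (in metres and radians):
At the end, for the whole second after the job is handed in: Watch flat (0.12 rad) on the case floor, inside its walls (within 30 mm of centre); one ring lying in each half of the ring tray, either way round (12 to 52 mm from its divider, within 33 mm along it); both cufflinks inside the cup (40 mm of its axis, below the rim); all five at rest (horizontal distance between watch and watch_case below 0.03 m and z of watch in the frame of watch_case between 0.002 and 0.01 m and angle between watch's own z axis and vertical below 0.12 rad and ((y of band_ring in the frame of ring_tray between 0.012 and 0.052 m and x of band_ring in the frame of ring_tray between -0.033 and 0.033 m and z of band_ring in the frame of ring_tray between 0 and 0.017 m and y of signet_ring in the frame of ring_tray between -0.052 and -0.012 m and x of signet_ring in the frame of ring_tray between -0.033 and 0.033 m and z of signet_ring in the frame of ring_tray between 0 and 0.017 m) or (y of band_ring in the frame of ring_tray between -0.052 and -0.012 m and x of band_ring in the frame of ring_tray between -0.033 and 0.033 m and z of band_ring in the frame of ring_tray between 0 and 0.017 m and y of signet_ring in the frame of ring_tray between 0.012 and 0.052 m and x of signet_ring in the frame of ring_tray between -0.033 and 0.033 m and z of signet_ring in the frame of ring_tray between 0 and 0.017 m)) and horizontal distance between each of cufflink_a, cufflink_b and cufflink_cup below 0.04 m and z of each of cufflink_a, cufflink_b in the frame of cufflink_cup below 0.03 m and linear speed of each of watch, band_ring, signet_ring, cufflink_a, cufflink_b below 0.03 m/s); the robot touches nothing.
It fails at once if the cologne bottle was pushed more than 25 mm or tipped (distance of cologne from where it was at the start of the episode above 0.025 m or angle between cologne's own z axis and vertical above 0.35 rad).
It fails at once if the polish tin was pushed more than 25 mm (distance of polish_tin from where it was at the start of the episode above 0.025 m).
It fails at once if the watch was dropped from more than about 5 cm (linear speed of watch above 1 m/s and contact force between the fingers and watch below 0.1 N).
It also fails if it takes over 122 s, if anything falls off the work surface, if the arm or the gripper's body presses on something with over 40 N, if the wrist force passes 120 N, or if a joint passes its speed limit or range.

ROBOT

A 6-joint arm with a two-finger parallel gripper is mounted at the origin on the work surface. World frame = base frame: x ahead of the robot, y to its left, z up, the work surface at z = 0. Lengths are in m, angles in degrees, forces in N, time in s.
With the tool pointing down it reaches from about 0.4 to 0.825 m from the base axis. Payload 7 kg.
Tool frame: the origin (TCP) lies midway between the tips of the shut fingers; the grasp point (between the pads) lies 19 mm behind it; z points along the fingers, y is the line along which they close (so a half turn about z gives the same grasp; the last joint's range is limited). The gripper opens to 88 mm and grips with 3 to 60 N. Pads are 19 mm wide; open, the fingers measure 130 mm over their backs; the gripper's body (78 mm by 193 mm) begins 47 mm behind the grasp point.
Start: joints at [-51.79, 20.546, 0.682, 0, -70.136, -16.507], TCP at [0.25, -0.627, 0.227] pointing down, gripper open.
Joint ranges: [-176.03, 176.03], [-82.01, 121.73], [-58.28, 71.71], [-173.87, 95.51], [-174.79, -0.11], [-173.66, 173.66]. Speed limits (degrees/s): [136.94, 136.94, 172.46, 180, 180, 180].

INTERFACE

Orientations are given as [roll, pitch, yaw] about the fixed x, y, z axes, in that order (R = Rz(yaw) Ry(pitch) Rx(roll)).
In Python, from plant import ctrl gives the robot as it stands. The module is installed in compiled form; this text tells all that it offers.
- The arm moves only by the tool play_rows, never from a script. Its argument "commands" is a list that holds one entry, the list of rows, each a list of 7 numbers: the turn, a rotation vector about the tool's x, y, z in rad, then the shift along the tool's x, y, z in cm, then the finger opening in cm, from 0 to 8.76. In form: [[[ax, ay, az, x, y, z, grip], ...]]. A call has 1 to 8 rows; each row is the pose to reach, as a shift and turn from the pose commanded when the call began, along the tool's axes at that moment; what a row does not reach only later rows make up. A row lasts 1/12 s, in which the tool goes at most 41.7 mm and 7.16 degrees, less where a joint would pass 70% of its speed; a pose out of reach is approached as far as the arm can. A call with a gripper value outside its range is refused whole. The fingers move at their own pace and stop on an object; the grip force is fixed at half the most. Time passes only in rows, so rows that repeat a pose let the fingers close. It gives the time, the measured TCP pose, the force, the opening and the grip force at its end, in the units of the state.
- ctrl.get_obs(): the state, without advancing time (a new reading comes with each control period).
- ctrl.snapshot(name): name is "side" or "top" or "wrist"; returns a dict with "color" (384x512x3 uint8, red, green, blue), "camera_matrix" (3x3 intrinsics, pixels), "origin" and "rotation" of the camera in the world; the wrist camera has in their place "hand_eye" (4x4, takes a point from camera to tool coordinates, whose origin is the TCP and whose axes are the flange's). Camera axes: x right, y down, z forward; pixel columns grow to the right and rows downward; lengths in m; the calibration is good to about 2 mm. The wrist camera is an equidistant fisheye: a pixel r from the principal point sees the ray r / f radians off the axis. A picture is of the moment at which its call begins: read the wrist's pose just before it. There is no depth.
- ctrl.close_job(): hands the job in; it is judged then, once.
Trained networks look in a picture, given as the dict that the camera call returned (one of the last four; its "shot" number tells which), for a name from the list of things; names that differ only in an ending like _2 or _b are one class to them, and where a whole thing is asked for, a point or a joint stands for the part that bears it (a point fixed in the world has none). Each returns a list of dicts, best first, with "conf" (0 to 1); they miss things now and then, are a little off and sometimes report something else, mostly with a low value. They report only what shows in the picture. A call takes as long as a camera call. They do not tell look-alikes from the thing itself.
- ctrl.find_in(picture, name): "bbox" ([left, top, width, height] in pixels, round what is visible of it).
The state is a dict: "clock": time; "joint_pos": joint angles; "qvel": joint speeds; "tau": joint torques, N m; "tool_pos": TCP position; "orientation": TCP orientation; "force": force on the tool from outside, world axes, zero at the start; "moment": the same for the moment, N m; "opening": finger opening in m; "gripper_force": force on a finger pad.
Only numpy, scipy, OpenCV 4.12 (cv2) and the standard library are available. Lean on these libraries where they do the work, as an engineer would, in place of code of your own. Each camera call takes 0.05 s, during which the arm holds its last target. There are 200 camera calls.

## Working session

There is one attempt and no reset: what is moved stays moved. The work goes in short steps, Python scripts to look and compute and a tool call to move; the robot and the scene stay as the last step left them, time stands still between calls to the robot, and variables do not carry over. Pictures are saved under pics/ and viewed, at most 14 in all, crops included, and the job is handed in when it is done.

Besides the shell and the picture viewer there is one more tool, called after "Request:" by a JSON object that holds its "op" and its "data". play_rows: Moves the arm, as the interface text tells. Its arguments: {"type":"object","properties":{"commands":{"type":"array","items":{"type":"array","items":{"type":"array","items":{"type":"number"}}}}},"required":["commands"]}

```bash
mkdir -p pics
cat > h.py <<'E'
import numpy as np, cv2
from plant import ctrl
from scipy.spatial.transform import Rotation as R
def ray(p,uv):
    K=p["camera_matrix"]; K=np.array(K); d=np.array([(uv[0]-K[0,2])/K[0,0],(uv[1]-K[1,2])/K[1,1],1.])
    return np.array(p["origin"]), np.array(p["rotation"])@d
def at(p,uv,z):
    o,d=ray(p,uv); return o+d*(z-o[2])/d[2]
def save(p,n,crop=None,s=1):
    im=p["color"][:,:,::-1]
    if crop: l,t,w,h=crop; im=im[t:t+h,l:l+w]
    cv2.imwrite(f"pics/{n}.png",cv2.resize(im,None,fx=s,fy=s,interpolation=cv2.INTER_CUBIC))
E
python3 - <<'E'
from h import *
o=ctrl.get_obs(); print(o)
p=ctrl.snapshot("top"); save(p,"top0",s=1.56)
print(p["origin"],p["rotation"],p["camera_matrix"])
for n in "watch band_ring signet_ring cufflink_a watch_case ring_tray cufflink_cup cologne polish_tin".split():
    for f in ctrl.find_in(p,n)[:5]:
        b=f["bbox"]; c=(b[0]+b[2]/2,b[1]+b[3]/2); print(n,round(f["conf"],2),np.round(b),at(p,c,0.01).round(3))
p=ctrl.snapshot("side"); save(p,"side0",s=1.56)
E
```

```text
{'clock': 0.0, 'joint_pos': array([-5.17907226e+01,  2.05904763e+01,  6.33791599e-01, -2.22735855e-02,
       -7.01356803e+01, -1.65073723e+01]), 'qvel': array([-0.06358012, -0.02820171,  0.02153218,  0.06195347, -0.11098329,
        0.08270034]), 'tau': array([ 1.22804955e-03, -5.82709301e+01,  2.93069923e+01,  6.99733436e+00,
        7.13152884e-03, -1.55264620e-04]), 'tool_pos': array([ 0.2494079 , -0.62669908,  0.22562687]), 'orientation': array([ 1.79905492e+02, -6.17168722e-03, -1.58305675e+02]), 'force': array([-0.14838157, -0.4394205 , -0.3543578 ]), 'moment': array([-0.04831778, -0.00152198, -0.03233482]), 'gripper_force': 0.0, 'opening': 0.08781719946438121}
[0.33164344 0.01775762 1.23632287] [-170.37284542    1.35459814  -90.4496207 ] [[485.15125653   0.         260.88447534]
 [  0.         485.15125653 191.79650209]
 [  0.           0.           1.        ]]Traceback (most recent call last):
  File "<stdin>", line 7, in <module>
  File "h.py", line 8, in at
    o,d=ray(p,uv); return o+d*(z-o[2])/d[2]
                                       ~^^^
IndexError: invalid index to scalar variable.
```

Rotation is given as roll/pitch/yaw.

```bash
sed -i 's/np.array(p\["rotation"\])@d/R.from_euler("xyz",p["rotation"],degrees=True).apply(d)/' h.py
python3 - <<'E'
from h import *
p=ctrl.snapshot("top"); save(p,"top1",s=1.56)
for n in "watch band_ring signet_ring cufflink_a watch_case ring_tray cufflink_cup cologne polish_tin".split():
    for f in ctrl.find_in(p,n)[:5]:
        b=f["bbox"]; c=(b[0]+b[2]/2,b[1]+b[3]/2); print(n,round(f["conf"],2),np.round(b),at(p,c,0.01).round(3))
p=ctrl.snapshot("side"); save(p,"side0",s=1.56)
E
```

```text
watch 0.55 [303. 216.  26.  28.] [ 0.441 -0.093  0.01 ]
band_ring 0.56 [186.  86.  54.  87.] [0.707 0.171 0.01 ]
signet_ring 0.59 [173. 224.   9.   6.] [0.452 0.258 0.01 ]
signet_ring 0.51 [166. 202.   3.   5.] [0.509 0.286 0.01 ]
signet_ring 0.41 [177. 248.  10.  10.] [0.384 0.245 0.01 ]
watch_case 0.69 [186.  85.  52.  88.] [0.709 0.172 0.01 ]
ring_tray 0.7 [197. 195.  14.  13.] [0.516 0.19  0.01 ]
ring_tray 0.69 [324. 127.  59.  35.] [ 0.662 -0.197  0.01 ]
cufflink_cup 0.79 [265. 128.  32.  39.] [ 0.656 -0.008  0.01 ]
cologne 0.6 [232. 219.  16.  17.] [0.448 0.1   0.01 ]
polish_tin 0.51 [196. 194.  18.  15.] [0.516 0.188 0.01 ]
```

View pics/top1.png

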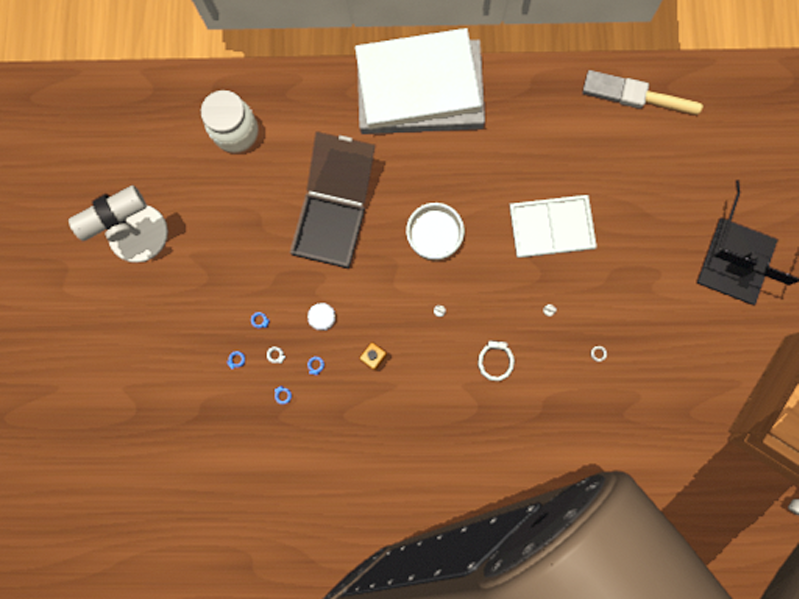

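The top view shows:
- The white/steel signet at (275,355).
- Blue look-alikes at (260,320), (235,360), (315,366) and (283,396).
- The plain ring at (599,353), cufflinks at (439,311) and (549,310), and the watch at (496,361) with its head toward the top.
- The case at (328,230), cup at (435,231), tray at (553,226), tin at (321,317) and cologne at (373,355).

The only thing that could be confused is the signet: one white candidate against four blue. I'll check it in a close crop.

Run:
```python
from h import *
p=ctrl.snapshot("top"); save(p,"c1",(140,180,125,90),6.4)
print(p["rotation"])
im=p["color"].astype(int)
for n,(u,v),z in [("signet",(275,355),.009),("b1",(260,320),.009),("b2",(235,360),.009),("b3",(315,366),.009),("b4",(283,396),.009),("band",(599,353),.009),("cfA",(439,311),.02),("cfB",(549,310),.02),("watch",(496,361),.022),("tin",(321,317),.018),("cup",(435,231),.03),("cologne",(373,355),.05),("tray1",(511,205),.012),("tray2",(589,196),.012),("tray3",(596,248),.012),("tray4",(518,257),.012),("case1",(308,193),.022),("case2",(364,205),.022),("case3",(350,266),.022),("case4",(292,254),.022),]:
    print(n,at(p,(u/1.56,v/1.56),z).round(3))
```

```text
[-170.37284542    1.35459814  -90.4496207 ]
signet [0.45  0.261 0.009]
b1 [0.508 0.287 0.009]
b2 [0.443 0.327 0.009]
b3 [0.432 0.196 0.009]
b4 [0.384 0.247 0.009]
band [ 0.448 -0.265  0.009]
cfA [ 0.518 -0.007  0.02 ]
cfB [ 0.518 -0.185  0.02 ]
watch [ 0.436 -0.097  0.022]
tin [0.511 0.185 0.018]
cup [ 0.649 -0.002  0.03 ]
cologne [0.445 0.098 0.05 ]
tray1 [ 0.697 -0.13   0.012]
tray2 [ 0.711 -0.26   0.012]
tray3 [ 0.622 -0.268  0.012]
tray4 [ 0.608 -0.139  0.012]
case1 [0.72  0.209 0.022]
case2 [0.698 0.115 0.022]
case3 [0.594 0.138 0.022]
case4 [0.616 0.234 0.022]
```

View pics/c1.png

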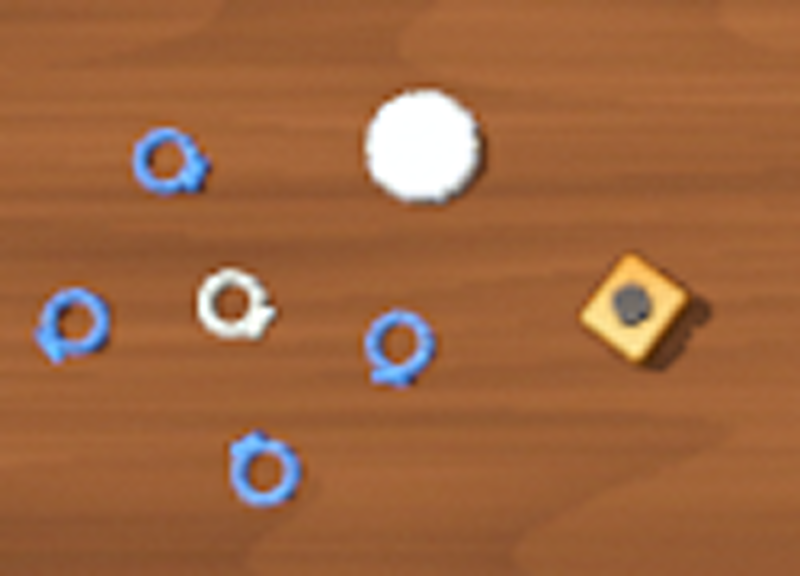

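The close crop confirms it: the steel signet is at crop (231,303) with its plate toward (265,320), and the four rings around it are blue. Next I'll write a planning helper and look at the right-hand group from the wrist.

```bash
cat >> h.py <<'E'
def pose():
    o=ctrl.get_obs(); return np.array(o["tool_pos"]),R.from_euler("xyz",o["orientation"],degrees=True),o
def plan(x,y,z,grip_axis=None,yaw=None):
    "grip_axis: world angle (deg, mod 180) of the closing line; prints turn and shift"
    t,r,o=pose(); y0=o["orientation"][2]
    if grip_axis is not None: yaw=y0+((grip_axis+90-y0+90)%180-90)
    if yaw is None: yaw=y0
    q=R.from_euler("xyz",[180,0,yaw],degrees=True)
    print("plan turn",(r.inv()*q).as_rotvec().round(3),"shift cm",(r.inv().apply(np.array([x,y,z])-t)*100).round(2),"yaw",round(y0,1),"->",round(yaw,1),"J",np.round(o["joint_pos"]).tolist(),"t",round(o["clock"],1))
def wrist():
    t,r,o=pose(); p=ctrl.snapshot("wrist"); p["T"]=t;p["Rm"]=r; return p
def wat(p,uv,z):
    K=np.array(p["camera_matrix"]); d=np.array([(uv[0]-K[0,2])/K[0,0],(uv[1]-K[1,2])/K[1,1]])
    th=np.hypot(*d); s=np.sin(th)/max(th,1e-9); v=np.array([d[0]*s,d[1]*s,np.cos(th)])
    H=np.array(p["hand_eye"]); o=p["T"]+p["Rm"].apply(H[:3,3]); v=p["Rm"].apply(H[:3,:3]@v)
    return o+v*(z-o[2])/v[2]
def wpix(p,X):
    H=np.array(p["hand_eye"]); K=np.array(p["camera_matrix"])
    c=H[:3,:3].T@(p["Rm"].inv().apply(np.array(X)-p["T"])-H[:3,3]); th=np.arctan2(np.hypot(c[0],c[1]),c[2]); n=np.hypot(c[0],c[1])
    return np.array([K[0,2]+K[0,0]*th*c[0]/n,K[1,2]+K[1,1]*th*c[1]/n])
E
python3 -c "
from h import *
plan(.45,-.17,.22,yaw=-100)"
```

```text
plan turn [ 0.    -0.    -1.017] shift cm [-35.53  35.06   0.66] yaw -158.3 -> -100 J [-52.0, 21.0, 1.0, 0.0, -70.0, -17.0] t 0.7
```

Request:
{"op": "play_rows", "data": {"commands": [[[0,0,-0.9,-23,23,0,8.7],[0,0,-0.9,-23,23,0,8.7],[0,0,-0.9,-23,23,0,8.7],[0,0,-0.9,-23,23,0,8.7],[0,0,-0.9,-23,23,0,8.7],[0,0,-0.9,-23,23,0,8.7],[0,0,-0.9,-23,23,0,8.7],[0,0,-0.9,-23,23,0,8.7]]]}}

```text
clock: 1.37
tool_pos: [0.3788, -0.3261, 0.227]
orientation: [-179.9, 0.0, -106.3]
force: [0.0, 0.3, -1.0]
opening: 0.0869
gripper_force: 0.0
```

```bash
python3 -c "
from h import *
plan(.45,-.17,.22,yaw=-100)"
```

```text
plan turn [-0.001  0.    -0.109] shift cm [-16.98  -2.46   0.7 ] yaw -106.3 -> -100 J [-18.0, 4.0, -21.0, -0.0, -65.0, 2.0] t 1.4
```

Request:
{"op": "play_rows", "data": {"commands": [[[0,0,-0.11,-17,-2.5,0.7,5.5],[0,0,-0.11,-17,-2.5,0.7,5.5],[0,0,-0.11,-17,-2.5,0.7,5.5],[0,0,-0.11,-17,-2.5,0.7,5.5],[0,0,-0.11,-17,-2.5,0.7,5.5],[0,0,-0.11,-17,-2.5,0.7,5.5]]]}}

```text
clock: 1.87
tool_pos: [0.4522, -0.1705, 0.2197]
orientation: [-180.0, 0.0, -100.2]
force: [-0.2, -0.4, 0.8]
opening: 0.0562
gripper_force: 0.0
```

```bash
cat > look.py <<'E'
from h import *
import sys
p=wrist(); save(p,sys.argv[1],s=1.56)
print(p["T"].round(3),p["Rm"].as_euler("xyz",degrees=True).round(1))
print(np.array(p["camera_matrix"]).round(1).tolist(),np.array(p["hand_eye"]).round(3).tolist())
for n,z in dict(watch=.022,band_ring=.005,signet_ring=.005,cufflink_a=.011,watch_case=.02,ring_tray=.012,cufflink_cup=.03,cologne=.05,polish_tin=.018).items():
    for f in ctrl.find_in(p,n)[:3]:
        b=f["bbox"]; c=(b[0]+b[2]/2,b[1]+b[3]/2); print(n,round(f["conf"],2),np.round(b),wat(p,c,z).round(3))
E
python3 look.py w1
```

```text
[ 0.452 -0.171  0.22 ] [-180.     0.  -100.2]
[[297.3, 0.0, 254.4], [0.0, 297.3, 188.4], [0.0, 0.0, 1.0]] [[-0.001, -0.962, -0.274, 0.074], [1.0, -0.001, 0.001, -0.001], [-0.001, -0.274, 0.962, -0.157], [0.0, 0.0, 0.0, 1.0]]
watch 0.95 [253. 193.  50.  45.] [ 0.435 -0.103  0.022]
cufflink_a 0.64 [195. 151.  14.  16.] [ 0.517 -0.191  0.011]
cufflink_a 0.56 [222. 280.  12.   8.] [ 0.523 -0.005  0.011]
watch_case 0.4 [193. 150.  13.  22.] [ 0.517 -0.19   0.02 ]
ring_tray 0.82 [ 65. 119.  80. 101.] [ 0.654 -0.204  0.012]
```

View pics/w1.png

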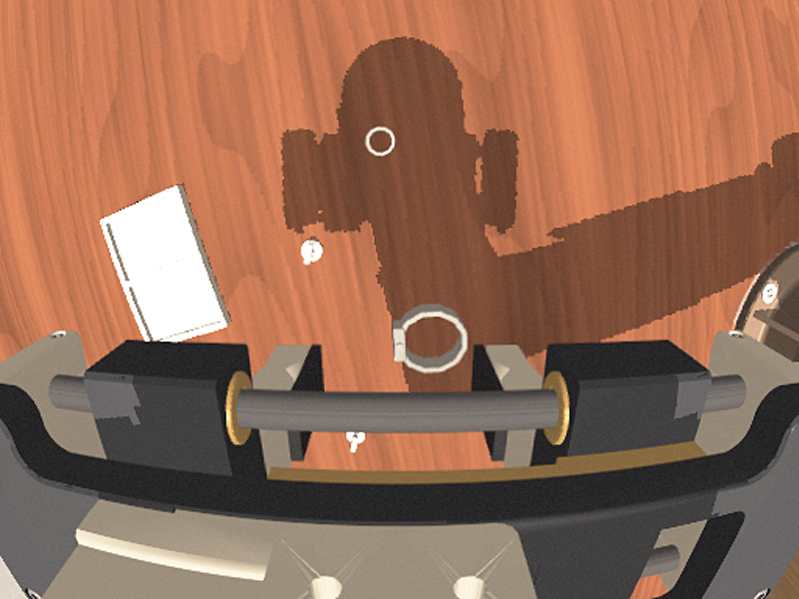

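The wrist view shows the band ring at (380,141), a cufflink at (311,251), the watch hoop at (433,338) with its head at (399,340), and the tray at (165,265). Now I'll refine these positions.

Run:
```python
from h import *
p=wrist(); im=p["color"]; g=im.min(axis=2)
# white-ish blobs
m=(g>150).astype(np.uint8)
n,l,s,c=cv2.connectedComponentsWithStats(m)
for i in range(1,n):
    if s[i,4]>25 and s[i,1]<215: print(s[i].tolist(),(c[i]*1.56).round(), wat(p,c[i],.009).round(4), wat(p,c[i],.022).round(4))
S=1.56
for nm,uv,z in [("band",(380,141),.009),("watchhead",(399,340),.024),("hoopL",(397,338),.022),("hoopR",(467,338),.022),("hoopT",(432,305),.022),("hoopB",(432,372),.022),("t1",(101,220),.012),("t2",(180,184),.012),("t3",(229,322),.012),("t4",(154,342),.012)]:
    print(nm,wat(p,(uv[0]/S,uv[1]/S),z).round(4))
save(p,"w1c",(190,60,130,190),3.1)
plan(.445,-.268,.06,yaw=-100)
```

```text
[233, 84, 19, 18, 110] [378. 144.] [ 0.4492 -0.2652  0.009 ] [ 0.4488 -0.2645  0.022 ]
[63, 122, 83, 98, 4744] [162. 272.] [ 0.6579 -0.2015  0.009 ] [ 0.6501 -0.2031  0.022 ]
[192, 157, 14, 15, 162] [310. 255.] [ 0.5208 -0.1888  0.009 ] [ 0.5178 -0.1909  0.022 ]
[488, 182, 10, 16, 104] [769. 295.] [ 0.0689 -0.0703  0.009 ] [ 0.0819 -0.0765  0.022 ]
[252, 202, 47, 39, 455] [425. 345.] [ 0.4413 -0.0946  0.009 ] [ 0.4412 -0.1     0.022 ]
[467, 205, 9, 10, 29] [734. 329.] [ 0.1193 -0.042   0.009 ] [ 0.1306 -0.0492  0.022 ]
band [ 0.4471 -0.2675  0.009 ]
watchhead [ 0.4615 -0.1089  0.024 ]
hoopL [ 0.4629 -0.1101  0.022 ]
hoopR [ 0.4062 -0.0993  0.022 ]
hoopT [ 0.4302 -0.1328  0.022 ]
hoopB [ 0.4395 -0.0742  0.022 ]
t1 [ 0.7084 -0.2623  0.012 ]
t2 [ 0.6177 -0.2716  0.012 ]
t3 [ 0.605 -0.146  0.012]
t4 [ 0.6882 -0.1399  0.012 ]
plan turn [ 0.    -0.    -0.009] shift cm [ 9.42 -1.15 15.95] yaw -100.5 -> -100 J [2.0, 2.0, -23.0, -0.0, -64.0, -13.0] t 2.4
```

View pics/w1c.png

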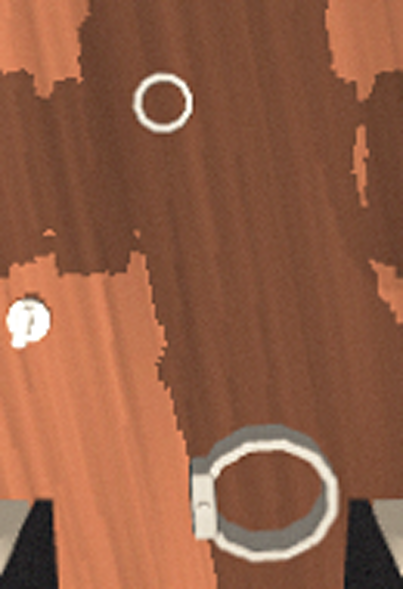

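The band ring sits at about (0.449, -0.265) and both cameras agree. I'll go for it first, with the grip axis along tray x (5°).

```bash
python3 -c "
from h import *
plan(.449,-.265,.04,yaw=-85)
plan(.449,-.265,.004,yaw=-85)"
```

```text
plan turn [ 0.   -0.   -0.27] shift cm [ 9.05 -1.48 17.95] yaw -100.5 -> -85 J [2.0, 2.0, -23.0, -0.0, -64.0, -13.0] t 2.4
plan turn [ 0.   -0.   -0.27] shift cm [ 9.05 -1.48 21.55] yaw -100.5 -> -85 J [2.0, 2.0, -23.0, -0.0, -64.0, -13.0] t 2.4
```

Request:
{"op": "play_rows", "data": {"commands": [[[0,0,-0.27,9,-1.5,14,4],[0,0,-0.27,9,-1.5,14,4],[0,0,-0.27,9,-1.5,14,4],[0,0,-0.27,9,-1.5,18,4],[0,0,-0.27,9,-1.5,18,4],[0,0,-0.27,9,-1.5,18,4]]]}}

```text
clock: 2.92
tool_pos: [0.4447, -0.2645, 0.0328]
orientation: [179.4, 0.2, -85.2]
force: [-0.9, 0.4, -0.6]
opening: 0.0401
gripper_force: 0.0
```

Run:
```python
from h import *
plan(.449,-.265,.004,yaw=-85)
p=wrist(); save(p,"w2",s=1.2)
print(wpix(p,(.449,-.265,.009))*1.2, wpix(p,(.449,-.277,.009))*1.2)
```

```text
plan turn [ 0.011  0.004 -0.003] shift cm [ 0.1  -0.46  2.88] yaw -85.2 -> -85 J [-9.0, 19.0, -32.0, -0.0, -40.0, 14.0] t 2.9
[298.06157252 264.73421398] [299.80015905 244.00654069]
```

View pics/w2.png

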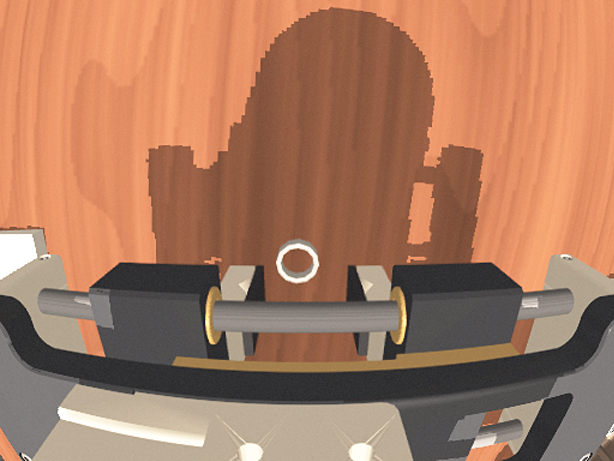

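The ring shows at (298,261) against a prediction of (298,265), so it is about 2 mm further in -y. I'll descend part way and let the arm settle to see how far commanded and measured poses differ.

Request:
{"op": "play_rows", "data": {"commands": [[[0,0,0,0.2,-0.2,2,4],[0,0,0,0.2,-0.2,2,4],[0,0,0,0.2,-0.2,2,4]]]}}

```text
clock: 3.22
tool_pos: [0.4523, -0.2657, 0.0209]
orientation: [-180.0, -0.0, -84.9]
force: [0.6, 0.4, 0.7]
opening: 0.04
gripper_force: 0.0
```

Run:
```python
from h import *
for i in range(3):
    plan(.449,-.267,.004,yaw=-85); p=wrist()
```

```text
plan turn [-0.001 -0.     0.001] shift cm [0.1  0.34 1.69] yaw -84.9 -> -85 J [-9.0, 20.0, -32.0, 0.0, -38.0, 14.0] t 3.2
plan turn [-0.002 -0.001  0.001] shift cm [0.09 0.38 1.74] yaw -84.9 -> -85 J [-9.0, 20.0, -32.0, 0.0, -38.0, 14.0] t 3.3
plan turn [-0.003 -0.001  0.002] shift cm [0.09 0.41 1.76] yaw -84.9 -> -85 J [-9.0, 20.0, -32.0, 0.0, -38.0, 14.0] t 3.3
```

Request:
{"op": "play_rows", "data": {"commands": [[[0,0,0,0.1,0.4,1.75,4],[0,0,0,0.1,0.4,1.75,4],[0,0,0,0.1,0.4,1.75,4],[0,0,0,0.1,0.4,1.75,1.5],[0,0,0,0.1,0.4,1.75,1.5],[0,0,0,0.1,0.4,1.75,1.5],[0,0,0,0.1,0.4,1.75,1.5],[0,0,0,0.1,0.4,1.75,1.5]]]}}

```text
clock: 4.03
tool_pos: [0.4484, -0.2673, 0.0027]
orientation: [-179.9, -0.0, -84.9]
force: [-1.0, 2.7, 5.5]
opening: 0.0221
gripper_force: 30.0
```

Request:
{"op": "play_rows", "data": {"commands": [[[0,0,0,0,0,-2,1.5],[0,0,0,0,0,-4,1.5],[0,0,0,0,0,-4,1.5]]]}}

```text
clock: 4.28
tool_pos: [0.4499, -0.2678, 0.0452]
orientation: [-179.8, -0.1, -84.9]
force: [1.8, -0.1, 0.1]
opening: 0.0227
gripper_force: 30.0
```

Run:
```python
from h import *
plan(.663,-.232,.05,yaw=-85)
```

```text
plan turn [-0.004 -0.002  0.002] shift cm [ -1.67 -21.54  -0.39] yaw -84.9 -> -85 J [-9.0, 17.0, -31.0, 0.0, -41.0, 14.0] t 4.3
```

Ring is held (opening 22.7 mm). Carrying it to the -y half of the tray.

Request:
{"op": "play_rows", "data": {"commands": [[[0,0,0,-1.7,-21.4,-0.4,1.5],[0,0,0,-1.7,-21.4,-0.4,1.5],[0,0,0,-1.7,-21.4,-0.4,1.5],[0,0,0,-1.7,-21.4,-0.4,1.5],[0,0,0,-1.7,-21.4,-0.4,1.5],[0,0,0,-1.7,-21.4,-0.4,1.5],[0,0,0,-1.7,-21.4,-0.4,1.5],[0,0,0,-1.7,-21.4,-0.4,1.5]]]}}

```text
clock: 4.95
tool_pos: [0.6592, -0.231, 0.0448]
orientation: [179.9, 0.0, -84.9]
force: [-0.6, -0.1, -0.2]
opening: 0.022
gripper_force: 30.0
```

Run:
```python
from h import *
plan(.661,-.233,.013,yaw=-85)
p=wrist(); save(p,"w3",s=1.2)
c=np.array([.658,-.202,.012]);a=np.deg2rad(5.5);X=np.array([np.cos(a),np.sin(a),0]);Y=np.array([-np.sin(a),np.cos(a),0])
for s in [(1,1),(1,-1),(-1,-1),(-1,1)]: print((wpix(p,c+.045*s[0]*X+.065*s[1]*Y)*1.2).round())
```

```text
plan turn [0.002 0.001 0.001] shift cm [ 0.21 -0.16  3.18] yaw -84.9 -> -85 J [-3.0, 31.0, -8.0, -0.0, -51.0, 8.0] t 5.0
[240. 385.]
[221. 199.]
[385. 198.]
[370. 384.]
```

View pics/w3.png

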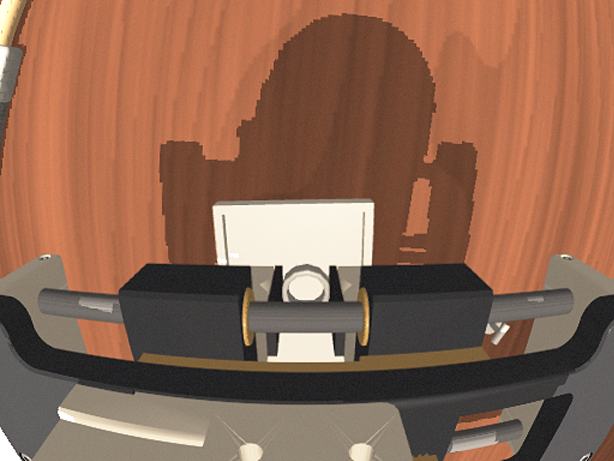

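The tray's far corners show at (213,204) and (373,200) against predictions of (221,199) and (385,198). That puts the tray centre at about (0.663, -0.200). I'll correct for it and release just above the wall tops.

Request:
{"op": "play_rows", "data": {"commands": [[[0,0,0,0,-0.6,2,1.5],[0,0,0,0,-0.6,3.1,1.5],[0,0,0,0,-0.6,3.1,1.5],[0,0,0,0,-0.6,3.1,1.5],[0,0,0,0,-0.6,3.1,3.2],[0,0,0,0,-0.6,3.1,3.2],[0,0,0,0,-0.6,3.1,3.2]]]}}

```text
clock: 5.58
tool_pos: [0.6658, -0.231, 0.0161]
orientation: [-179.9, -0.0, -85.0]
force: [0.1, -0.0, -0.6]
opening: 0.0314
gripper_force: 0.0
```

Request:
{"op": "play_rows", "data": {"commands": [[[0,0,0,0,0,-4,3.2],[0,0,0,0,0,-7,4],[0,0,0,0,0,-7,4]]]}}

```text
clock: 5.83
tool_pos: [0.6696, -0.232, 0.093]
orientation: [-179.4, -0.2, -84.9]
force: [1.1, 0.3, 1.7]
opening: 0.0383
gripper_force: 0.0
```

Run:
```python
from h import *
plan(.519,-.189,.05,yaw=-90)
p=wrist(); save(p,"w4",s=1.2)
for n,z in dict(band_ring=.014,cufflink_a=.011,ring_tray=.012).items():
    for f in ctrl.find_in(p,n)[:3]:
        b=f["bbox"]; c=(b[0]+b[2]/2,b[1]+b[3]/2); print(n,round(f["conf"],2),np.round(b),wat(p,c,z).round(3))
```

```text
plan turn [-0.01  -0.003  0.089] shift cm [-5.64 14.66  4.13] yaw -84.9 -> -90 J [-3.0, 29.0, -4.0, 0.0, -56.0, 8.0] t 5.8
ring_tray 0.63 [208. 156. 104. 138.] [ 0.664 -0.206  0.012]
```

View pics/w4.png

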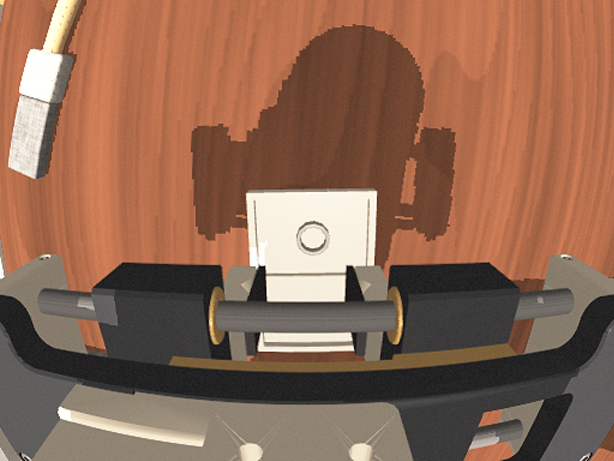

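Band ring lies in the -y half at (313,238). Next is the cufflink near (0.519, -0.189).

Request:
{"op": "play_rows", "data": {"commands": [[[0,0,0,-5.6,14.7,4.1,3.5],[0,0,0,-5.6,14.7,4.1,3.5],[0,0,0,-5.6,14.7,4.1,3.5],[0,0,0,-5.6,14.7,4.1,3.5],[0,0,0,-5.6,14.7,4.1,3.5],[0,0,0,-5.6,14.7,4.1,3.5],[0,0,0,-5.6,14.7,4.1,3.5]]]}}

```text
clock: 6.62
tool_pos: [0.5145, -0.1881, 0.044]
orientation: [-180.0, -0.0, -84.9]
force: [0.7, -0.8, 0.6]
opening: 0.0352
gripper_force: 0.0
```

```bash
cat > cf.py <<'E'
from h import *
import sys
x,y=map(float,sys.argv[2:4]); h=float(sys.argv[4]); z=float(sys.argv[5])
plan(x,y,z)
p=wrist(); u=wpix(p,(x,y,h)); l,t=[int(v) for v in u-40]
t=max(t,0); save(p,sys.argv[1],(l,t,80,80),5); print("pred in crop",((u-[l,t])*5).round(), "per mm x,y", ((wpix(p,(x+.01,y,h))-u)/2).round(2), ((wpix(p,(x,y+.01,h))-u)/2).round(2))
E
python3 cf.py w5 .519 -.189 .006 .004
```

```text
plan turn [-0. -0.  0.] shift cm [ 0.13 -0.44  4.  ] yaw -84.9 -> -84.9 J [0.0, 20.0, -28.0, 0.0, -42.0, 5.0] t 6.6
pred in crop [205. 202.] per mm x,y [-7.13 -0.6 ] [-0.58  6.55]
```

View pics/w5.png

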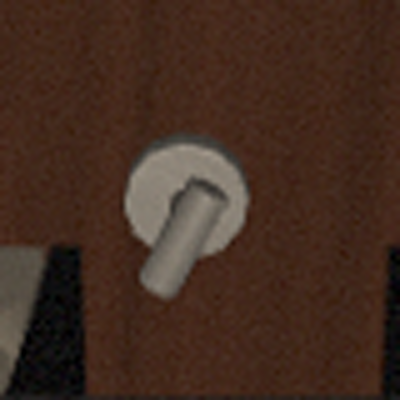

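The disc centre is at (187,198) against a prediction of (205,202), so the correction is +2.5 mm in x. Grasping.

Request:
{"op": "play_rows", "data": {"commands": [[[0,0,0,0.2,-0.7,2,3.5],[0,0,0,0.2,-0.7,3.9,3.5],[0,0,0,0.2,-0.7,3.9,3.5],[0,0,0,0.2,-0.7,3.9,3.5],[0,0,0,0.2,-0.7,3.9,1],[0,0,0,0.2,-0.7,3.9,1],[0,0,0,0.2,-0.7,3.9,1],[0,0,0,0.2,-0.7,3.9,1]]]}}

```text
clock: 7.33
tool_pos: [0.522, -0.1895, 0.006]
orientation: [-179.9, -0.0, -85.0]
force: [-0.9, -0.2, 6.8]
opening: 0.0143
gripper_force: 3.5
```

Request:
{"op": "play_rows", "data": {"commands": [[[0,0,0,0,0,-4,1],[0,0,0,0,0,-7,1],[0,0,0,0,0,-7,1],[0,0,0,0,0,-7,1]]]}}

```text
clock: 7.67
tool_pos: [0.5229, -0.1895, 0.0777]
orientation: [-179.7, -0.0, -84.9]
force: [-0.3, -0.3, -0.2]
opening: 0.0097
gripper_force: 0.0
```

Run:
```python
from h import *
plan(.652,-.004,.07)
p=ctrl.snapshot("top")
for f in ctrl.find_in(p,"cufflink_cup")[:2]:
    b=f["bbox"]; print(f["conf"],b,at(p,(b[0]+b[2]/2,b[1]+b[3]/2),.02))
```

```text
plan turn [-0.005 -0.001  0.   ] shift cm [-17.34 -14.49   0.84] yaw -84.9 -> -84.9 J [0.0, 18.0, -26.0, 0.0, -47.0, 5.0] t 7.7
```

The grasp slipped: the tips were at 6 mm, right on the disc's top edge. I'll look again.

Request:
{"op": "play_rows", "data": {"commands": [[[0,0,0,0,0,3,3.5],[0,0,0,0,0,3,3.5],[0,0,0,0,0,3,3.5],[0,0,0,0,0,3,3.5]]]}}

```text
clock: 8.1
tool_pos: [0.5209, -0.1895, 0.0449]
orientation: [179.9, -0.0, -84.9]
force: [0.0, 0.4, 0.1]
opening: 0.0309
gripper_force: 0.0
```

```bash
python3 cf.py w6 .5215 -.1895 .006 .001
```

```text
plan turn [ 0.002 -0.    -0.   ] shift cm [ 0.   -0.07  4.39] yaw -84.9 -> -84.9 J [0.0, 20.0, -27.0, 0.0, -43.0, 5.0] t 8.1
pred in crop [201. 204.] per mm x,y [-7.1  -0.58] [-0.61  6.51]
```

View pics/w6.png

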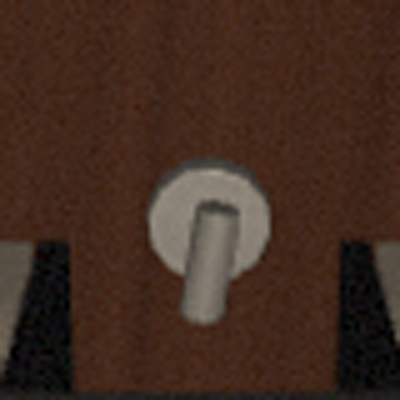

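It is still standing, shifted to about (0.520, -0.187). This time I'll go lower.

Request:
{"op": "play_rows", "data": {"commands": [[[0,0,0,-0.25,0,2,3.5],[0,0,0,-0.25,0,3.6,3.5],[0,0,0,-0.25,0,4.2,3.5],[0,0,0,-0.25,0,4.4,3.5],[0,0,0,-0.25,0,4.4,3.5],[0,0,0,-0.25,0,4.4,3.5]]]}}

```text
clock: 8.65
tool_pos: [0.5218, -0.187, 0.0019]
orientation: [-179.9, -0.0, -84.9]
force: [0.8, 0.2, 0.5]
opening: 0.0351
gripper_force: 0.0
```

```bash
python3 -c "
from h import *
plan(.5203,-.187,.002);print(pose()[2]['force'])"
```

```text
plan turn [-0.001 -0.     0.   ] shift cm [-0.01  0.15 -0.01] yaw -84.9 -> -84.9 J [1.0, 24.0, -29.0, 0.0, -37.0, 5.0] t 8.7
[0.81323526 0.2387092  0.46287452]
```

Request:
{"op": "play_rows", "data": {"commands": [[[0,0,0,0,0.1,0,1],[0,0,0,0,0.1,0,1],[0,0,0,0,0.1,0,1],[0,0,0,0,0.1,0,1],[0,0,0,0,0.1,0,1]]]}}

```text
clock: 9.07
tool_pos: [0.5203, -0.1871, 0.0016]
orientation: [-180.0, -0.0, -84.9]
force: [-1.5, 0.4, 4.5]
opening: 0.0156
gripper_force: 30.0
```

Request:
{"op": "play_rows", "data": {"commands": [[[0,0,0,0,0,-2,1],[0,0,0,0,0,-5,1],[0,0,0,0,0,-8,1],[0,0,0,0,0,-8,1]]]}}

```text
clock: 9.4
tool_pos: [0.5236, -0.1875, 0.0867]
orientation: [-179.5, -0.1, -84.9]
force: [2.3, -0.6, 1.0]
opening: 0.0156
gripper_force: 30.0
```

Run:
```python
from h import *
plan(.655,-.004,.07)
```

```text
plan turn [-0.008 -0.002  0.   ] shift cm [-17.11 -14.71   1.75] yaw -84.9 -> -84.9 J [1.0, 17.0, -25.0, 0.0, -48.0, 5.0] t 9.4
```

Held. Carrying it over the cup.

Request:
{"op": "play_rows", "data": {"commands": [[[0,0,0,-17.1,-14.6,1,1],[0,0,0,-17.1,-14.6,1,1],[0,0,0,-17.1,-14.6,1,1],[0,0,0,-17.1,-14.6,1,1],[0,0,0,-17.1,-14.6,1,1],[0,0,0,-17.1,-14.6,1,1],[0,0,0,-17.1,-14.6,1,1],[0,0,0,-17.1,-14.6,1,1]]]}}

```text
clock: 10.07
tool_pos: [0.6504, -0.0029, 0.0702]
orientation: [179.9, -0.0, -84.9]
force: [-0.3, -0.3, 0.1]
opening: 0.016
gripper_force: 30.0
```

Run:
```python
from h import *
plan(.653,-.003,.025)
p=wrist(); save(p,"w7",s=1.2)
for f in ctrl.find_in(p,"cufflink_cup")[:2]:
    b=f["bbox"]; print(f["conf"],np.round(np.array(b)*1.2))
print([(wpix(p,(.653+.047*a,-.003+.047*b,.03))*1.2).round().tolist() for a,b in [(1,0),(-1,0),(0,1),(0,-1)]])
```

```text
plan turn [ 0.001 -0.    -0.   ] shift cm [ 0.03 -0.26  4.52] yaw -84.9 -> -84.9 J [17.0, 26.0, -13.0, -0.0, -51.0, -12.0] t 10.1
0.59 [222. 175. 159. 124.]
[[223.0, 248.0], [380.0, 261.0], [295.0, 323.0], [309.0, 176.0]]
```

View pics/w7.png

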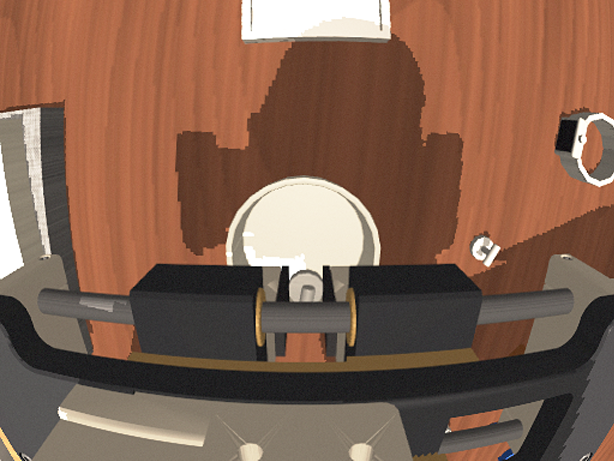

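The cup is where predicted (rim 222..381 px), and the cufflink is held at (306,285). Lowering and releasing.

Request:
{"op": "play_rows", "data": {"commands": [[[0,0,0,0.8,-0.2,2.5,1],[0,0,0,0.8,-0.2,5,1],[0,0,0,0.8,-0.2,5,1],[0,0,0,0.8,-0.2,5,1],[0,0,0,0.8,-0.2,5,2.4],[0,0,0,0.8,-0.2,5,2.4],[0,0,0,0.8,-0.2,5,2.4]]]}}

```text
clock: 10.75
tool_pos: [0.6541, -0.0116, 0.0228]
orientation: [-179.9, 0.0, -85.0]
force: [0.4, -0.7, 0.9]
opening: 0.0233
gripper_force: 0.0
```

Request:
{"op": "play_rows", "data": {"commands": [[[0,0,0,0,0,-4,2.6],[0,0,0,0,0,-6,3.5],[0,0,0,0,0,-6,3.5]]]}}

```text
clock: 11.0
tool_pos: [0.6568, -0.0111, 0.0876]
orientation: [-179.5, 0.0, -84.9]
force: [0.6, -0.2, 0.1]
opening: 0.033
gripper_force: 0.0
```

Run:
```python
from h import *
plan(.521,-.007,.045)
p=wrist()
for f in ctrl.find_in(p,"cufflink_a")[:3]:
    b=f["bbox"]; c=(b[0]+b[2]/2,b[1]+b[3]/2); print(f["conf"],np.round(b),wat(p,c,.01))
```

```text
plan turn [-0.009  0.    -0.   ] shift cm [-1.62 13.53  4.13] yaw -84.9 -> -84.9 J [16.0, 25.0, -12.0, 0.0, -52.0, -11.0] t 11.0
0.83 [391. 203.  24.  19.] [ 0.52079797 -0.0080203   0.01      ]
0.79 [248. 186.  23.  30.] [ 0.65354364 -0.00843505  0.01      ]
```

Cufflink one is in the cup at (0.6535, -0.008). Going to the other.

Request:
{"op": "play_rows", "data": {"commands": [[[0,0,0,-1.6,13.5,1,3.5],[0,0,0,-1.6,13.5,2,3.5],[0,0,0,-1.6,13.5,4.1,3.5],[0,0,0,-1.6,13.5,4.1,3.5],[0,0,0,-1.6,13.5,4.1,3.5],[0,0,0,-1.6,13.5,4.1,3.5],[0,0,0,-1.6,13.5,4.1,3.5]]]}}

```text
clock: 11.68
tool_pos: [0.5184, -0.0073, 0.0405]
orientation: [-179.9, -0.0, -84.9]
force: [0.8, -0.5, 0.2]
opening: 0.0349
gripper_force: 0.0
```

```bash
python3 cf.py w8 .521 -.008 .006 .002
```

```text
plan turn [-0.001 -0.     0.   ] shift cm [ 0.1  -0.25  3.85] yaw -84.9 -> -84.9 J [21.0, 18.0, -32.0, 0.0, -40.0, -16.0] t 11.7
pred in crop [202. 204.] per mm x,y [-7.25 -0.61] [-0.61  6.63]
```

View pics/w8.png

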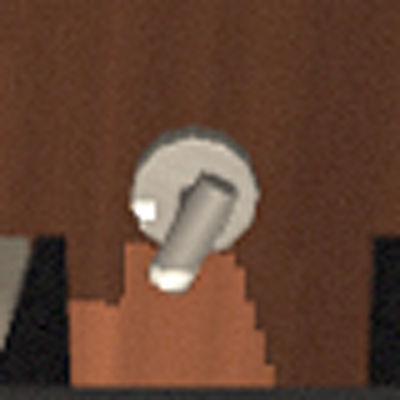

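The disc centre is at (195,196) against (202,204), so I'll correct by +1 mm in x and -1 mm in y.

Request:
{"op": "play_rows", "data": {"commands": [[[0,0,0,0.2,-0.35,2,3.5],[0,0,0,0.2,-0.35,3.2,3.5],[0,0,0,0.2,-0.35,3.8,3.5],[0,0,0,0.2,-0.35,3.9,3.5],[0,0,0,0.2,-0.35,3.9,3.5],[0,0,0,0.2,-0.35,3.9,3.5]]]}}

```text
clock: 12.23
tool_pos: [0.5216, -0.0092, 0.0013]
orientation: [-180.0, 0.0, -85.0]
force: [0.3, -0.5, 0.0]
opening: 0.0349
gripper_force: 0.0
```

```bash
python3 -c "
from h import *
plan(.522,-.009,.0018)"
```

```text
plan turn [-0.  0. -0.] shift cm [-0.01 -0.05 -0.05] yaw -85.0 -> -85.0 J [21.0, 21.0, -34.0, 0.0, -35.0, -16.0] t 12.2
```

Request:
{"op": "play_rows", "data": {"commands": [[[0,0,0,0,0,0,1],[0,0,0,0,0,0,1],[0,0,0,0,0,0,1],[0,0,0,0,0,0,1],[0,0,0,0,0,0,1]]]}}

```text
clock: 12.65
tool_pos: [0.5212, -0.0092, 0.0014]
orientation: [-180.0, 0.0, -84.9]
force: [-0.4, 0.4, 2.5]
opening: 0.0155
gripper_force: 30.0
```

Request:
{"op": "play_rows", "data": {"commands": [[[0,0,0,0,0,-2,1],[0,0,0,0,0,-5,1],[0,0,0,0,0,-8,1],[0,0,0,0,0,-8,1]]]}}

```text
clock: 12.98
tool_pos: [0.5243, -0.0085, 0.0865]
orientation: [-179.5, 0.0, -84.9]
force: [1.6, 1.0, -0.0]
opening: 0.0161
gripper_force: 30.0
```

```bash
python3 -c "
from h import *
plan(.653,.009,.07)"
```

```text
plan turn [-0.008  0.001 -0.   ] shift cm [ -0.59 -12.96   1.75] yaw -84.9 -> -84.9 J [21.0, 14.0, -29.0, 0.0, -46.0, -16.0] t 13.0
```

Request:
{"op": "play_rows", "data": {"commands": [[[0,0,0,-1,-13,1,1],[0,0,0,-1,-13,1,1],[0,0,0,-1,-13,1,1],[0,0,0,-1,-13,1,1],[0,0,0,-1,-13,1,1],[0,0,0,-1,-13,1,1],[0,0,0,-1,-13,1,1]]]}}

```text
clock: 13.57
tool_pos: [0.6486, 0.0119, 0.0707]
orientation: [179.9, -0.0, -85.0]
force: [-0.8, 1.0, -0.3]
opening: 0.0158
gripper_force: 30.0
```

```bash
python3 -c "
from h import *
plan(.653,.013,.025)"
```

```text
plan turn [ 0.001 -0.    -0.   ] shift cm [-0.07 -0.45  4.57] yaw -85.0 -> -85.0 J [18.0, 26.0, -13.0, -0.0, -51.0, -13.0] t 13.6
```

Request:
{"op": "play_rows", "data": {"commands": [[[0,0,0,-0.1,-0.3,2.5,1],[0,0,0,-0.1,-0.3,4.6,1],[0,0,0,-0.1,-0.3,4.6,1],[0,0,0,-0.1,-0.3,4.6,1],[0,0,0,-0.1,-0.3,4.6,2.4],[0,0,0,-0.1,-0.3,4.6,2.4],[0,0,0,-0.1,-0.3,4.6,2.4]]]}}

```text
clock: 14.15
tool_pos: [0.6532, 0.0136, 0.0267]
orientation: [-179.9, 0.0, -84.9]
force: [-0.7, -0.2, -0.0]
opening: 0.023
gripper_force: 0.0
```

Request:
{"op": "play_rows", "data": {"commands": [[[0,0,0,0,0,-4,2.6],[0,0,0,0,0,-8,3.5],[0,0,0,0,0,-12,3.5],[0,0,0,0,0,-12,3.5],[0,0,0,0,0,-12,3.5]]]}}

```text
clock: 14.57
tool_pos: [0.6545, 0.0139, 0.1497]
orientation: [-179.6, 0.1, -84.9]
force: [-1.1, 0.0, -1.0]
opening: 0.0346
gripper_force: 0.0
```

Run:
```python
from h import *
p=wrist()
for n in ["cufflink_a","cufflink_cup"]:
  for f in ctrl.find_in(p,n)[:3]:
    b=f["bbox"]; c=(b[0]+b[2]/2,b[1]+b[3]/2); print(n,f["conf"],np.round(b),wat(p,c,.01))
plan(.45,.261,.13,grip_axis=-26.6)
```

```text
cufflink_a 0.81 [249. 146.  19.  20.] [ 0.65391058 -0.01017184  0.01      ]
cufflink_a 0.58 [250. 174.  14.  15.] [0.65298395 0.01645186 0.01      ]
cufflink_cup 0.92 [211. 117.  98.  95.] [ 0.65188456 -0.00077813  0.01      ]
plan turn [0.001 0.    0.552] shift cm [-26.44  17.94   1.5 ] yaw -85.0 -> -116.6 J [18.0, 22.0, -9.0, -0.0, -60.0, -13.0] t 14.7
```

Both cufflinks are in the cup. Now the signet, starting with a look from above it.

Request:
{"op": "play_rows", "data": {"commands": [[[0,0,0.55,-26.4,17.9,1.5,4],[0,0,0.55,-26.4,17.9,1.5,4],[0,0,0.55,-26.4,17.9,1.5,4],[0,0,0.55,-26.4,17.9,1.5,4],[0,0,0.55,-26.4,17.9,1.5,4],[0,0,0.55,-26.4,17.9,1.5,4],[0,0,0.55,-26.4,17.9,1.5,4],[0,0,0.55,-26.4,17.9,1.5,4]]]}}

```text
clock: 15.38
tool_pos: [0.4488, 0.2614, 0.129]
orientation: [180.0, -0.1, -116.5]
force: [0.3, 1.2, 0.5]
opening: 0.0398
gripper_force: 0.0
```

Run:
```python
from h import *
plan(.45,.261,.05,grip_axis=-26.6)
p=wrist(); S=1.56; save(p,"w9",s=S)
X=np.array([.45,.261,.009]); u=wpix(p,X); print("pred",(u*S).round(), ((wpix(p,X+[.01,0,0])-u)*S).round(1), ((wpix(p,X+[0,.01,0])-u)*S).round(1))
for f in ctrl.find_in(p,"signet_ring")[:5]:
    b=f["bbox"]; c=(b[0]+b[2]/2,b[1]+b[3]/2); print(f["conf"],np.round(np.array(b)*S),wat(p,c,.009))
```

```text
plan turn [ 0.001 -0.002  0.002] shift cm [-0.03 -0.13  7.9 ] yaw -116.5 -> -116.6 J [52.0, 11.0, -26.0, -0.0, -53.0, -78.0] t 15.4
pred [396. 287.] [-14.4   7. ] [ 7.2 13.9]
0.85 [344. 161.  52.  38.] [0.43441857 0.19522577 0.009     ]
0.8 [466. 198.  37.  44.] [0.38303477 0.2473263  0.009     ]
0.73 [376. 268.  39.  43.] [0.45100794 0.2621777  0.009     ]
0.66 [424. 343.  28.  42.] [0.44840866 0.31972144 0.009     ]
0.58 [317. 337.  36.  32.] [0.50554059 0.28332832 0.009     ]
```

View pics/w9.png

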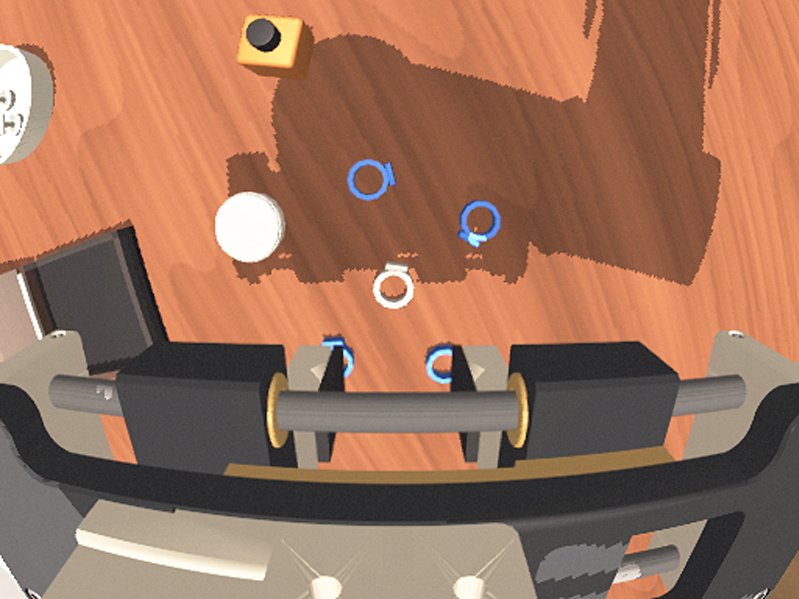

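The steel signet is at (393,289) with its plate at (397,267), nearly aligned with the gripper. The blue ones at (369,180), (480,220), (340,358) and (440,364) are clear of the finger paths. Descending.

Request:
{"op": "play_rows", "data": {"commands": [[[0,0,0.1,-0.15,-0.3,4,4],[0,0,0.1,-0.15,-0.3,8,4],[0,0,0.1,-0.15,-0.3,9.5,4],[0,0,0.1,-0.15,-0.3,9.5,4],[0,0,0.1,-0.15,-0.3,9.5,4]]]}}

```text
clock: 15.9
tool_pos: [0.4539, 0.2596, 0.034]
orientation: [180.0, -0.2, -122.2]
force: [-0.1, 0.3, 0.3]
opening: 0.0397
gripper_force: 0.0
```

Run:
```python
from h import *
plan(.452,.261,.003)
p=wrist(); X=np.array([.452,.261,.009]); u=wpix(p,X)
g=p["color"].astype(int); m=(g.min(2)>110)&(g.max(2)-g.min(2)<45)
# nonwood ring pixels near the prediction: print coarse mask and centroid of enclosed hole
l,t=int(u[0])-28,int(u[1])-30; mm=m[t:t+60,l:l+56].astype(np.uint8)
for r in mm[::2]: print("".join(".#"[v] for v in r))
print("pred",u-[l,t],(wpix(p,X+[.01,0,0])-u).round(1),(wpix(p,X+[0,.01,0])-u).round(1))
```

```text
plan turn [ 0.    -0.004 -0.   ] shift cm [-0.03  0.24  3.1 ] yaw -122.2 -> -122.2 J [51.0, 19.0, -32.0, 0.0, -40.0, -84.0] t 15.9
........................................................
........................................................
........................................................
....................####################................
....................#####################...............
....................#####################...............
...................######################...............
.................##########################.............
...............#############################............
..............###########.........###########...........
.............########.................########..........
............#######......................######.........
............######........................#####.........
............####...........................#####........
............####..........................######........
............#####.........................#####.........
............######......................#######.........
............#######....................########.........
.............##########............############.........
..............###############################...........
...............#############################............
................##########################..............
....................###################.................
......................#############.....................
........................................................
........................................................
........................................................
........................................................
........................................................
........................................................
pred [28.85859248 30.14821767] [-12.8   7.4] [ 7.9 11.7]
```

The ring is centred on the prediction and its plate is aligned with the gripper. Descend and grip.

Request:
{"op": "play_rows", "data": {"commands": [[[0,0,0,0,0.2,1.5,4],[0,0,0,0,0.2,2.7,4],[0,0,0,0,0.2,3,4],[0,0,0,0,0.2,3,4],[0,0,0,0,0.2,3,1.5],[0,0,0,0,0.2,3,1.5],[0,0,0,0,0.2,3,1.5],[0,0,0,0,0.2,3,1.5]]]}}

```text
clock: 16.62
tool_pos: [0.4531, 0.2622, 0.006]
orientation: [-180.0, 0.1, -122.2]
force: [-1.1, 0.6, 4.4]
opening: 0.0217
gripper_force: 30.0
```

Request:
{"op": "play_rows", "data": {"commands": [[[0,0,0,0,0,-2,1.5],[0,0,0,0,0,-5,1.5],[0,0,0,0,0,-9,1.5],[0,0,0,0,0,-9,1.5],[0,0,0,0,0,-9,1.5]]]}}

```text
clock: 17.03
tool_pos: [0.4539, 0.2631, 0.0978]
orientation: [-179.9, 0.3, -122.2]
force: [-0.1, 0.1, -1.1]
opening: 0.0223
gripper_force: 30.0
```

```bash
python3 -c "
from h import *
plan(.660,-.169,.09,yaw=-85)"
```

```text
plan turn [-0.003  0.005 -0.649] shift cm [ 25.6  -40.46   0.67] yaw -122.2 -> -85 J [52.0, 13.0, -28.0, 0.0, -48.0, -84.0] t 17.0
```

Held (22.3 mm). Carrying it to the +y half of the tray.

Request:
{"op": "play_rows", "data": {"commands": [[[0,0,-0.65,15,-24,0,1.5],[0,0,-0.65,15,-24,0,1.5],[0,0,-0.65,15,-24,0,1.5],[0,0,-0.65,15,-24,0,1.5],[0,0,-0.65,15,-24,0,1.5],[0,0,-0.65,15,-24,0,1.5],[0,0,-0.65,15,-24,0,1.5],[0,0,-0.65,15,-24,0,1.5]]]}}

```text
clock: 17.7
tool_pos: [0.5765, 0.0029, 0.0939]
orientation: [179.9, -0.0, -85.1]
force: [-0.1, 0.6, -0.5]
opening: 0.022
gripper_force: 30.0
```

```bash
python3 -c "
from h import *
plan(.660,-.169,.08,yaw=-85)"
```

```text
plan turn [ 0.002 -0.001 -0.001] shift cm [17.84 -6.84  1.39] yaw -85.1 -> -85 J [20.0, 18.0, -22.0, 0.0, -50.0, -15.0] t 17.7
```

Request:
{"op": "play_rows", "data": {"commands": [[[0,0,0,17.8,-6.8,1.5,1.5],[0,0,0,17.8,-6.8,1.5,1.5],[0,0,0,17.8,-6.8,1.5,1.5],[0,0,0,17.8,-6.8,1.5,1.5],[0,0,0,17.8,-6.8,1.5,1.5],[0,0,0,17.8,-6.8,1.5,1.5],[0,0,0,17.8,-6.8,1.5,1.5]]]}}

```text
clock: 18.28
tool_pos: [0.6583, -0.1661, 0.0778]
orientation: [179.8, 0.0, -85.1]
force: [-0.4, -0.1, -0.8]
opening: 0.0225
gripper_force: 30.0
```

```bash
python3 -c "
from h import *
plan(.660,-.169,.017,yaw=-85)"
```

```text
plan turn [ 0.003  0.    -0.002] shift cm [ 0.31 -0.17  6.08] yaw -85.1 -> -85 J [2.0, 28.0, -9.0, -0.0, -54.0, 3.0] t 18.3
```

Request:
{"op": "play_rows", "data": {"commands": [[[0,0,0,0.3,-0.1,3,1.5],[0,0,0,0.3,-0.1,5.5,1.5],[0,0,0,0.3,-0.1,6,1.5],[0,0,0,0.3,-0.1,6,1.5],[0,0,0,0.3,-0.1,6,3.2],[0,0,0,0.3,-0.1,6,3.2],[0,0,0,0.3,-0.1,6,3.2]]]}}

```text
clock: 18.87
tool_pos: [0.6616, -0.167, 0.0219]
orientation: [-179.8, -0.0, -84.9]
force: [-0.0, 0.2, 0.5]
opening: 0.0311
gripper_force: 0.0
```

Request:
{"op": "play_rows", "data": {"commands": [[[0,0,0,0,0,-4,3.2],[0,0,0,0,0,-8,4],[0,0,0,0,0,-12,6.5],[0,0,0,0,0,-12,6.5],[0,0,0,0,0,-12,6.5]]]}}

```text
clock: 19.28
tool_pos: [0.6627, -0.1673, 0.1452]
orientation: [-179.5, -0.1, -84.9]
force: [0.5, 0.1, -1.9]
opening: 0.0532
gripper_force: 0.0
```

Run:
```python
from h import *
p=wrist()
for n in ["band_ring","signet_ring","ring_tray","watch"]:
  for f in ctrl.find_in(p,n)[:3]:
    b=f["bbox"]; c=(b[0]+b[2]/2,b[1]+b[3]/2); print(n,f["conf"],np.round(b),wat(p,c,.013).round(4))
plan(.435,-.103,.15,grip_axis=79)
```

```text
band_ring 0.73 [247. 107.  25.  23.] [ 0.6644 -0.2295  0.013 ]
signet_ring 0.74 [247. 164.  21.  30.] [ 0.6616 -0.1697  0.013 ]
ring_tray 0.59 [212.  83.  90. 130.] [ 0.6642 -0.2005  0.013 ]
watch 0.58 [247. 106.  27.  26.] [ 0.6638 -0.2295  0.013 ]
plan turn [ 1.000e-03  1.000e-03 -1.291e+00] shift cm [-8.37 21.82 -1.06] yaw -85.0 -> -11.0 J [2.0, 25.0, -5.0, -0.0, -61.0, 3.0] t 19.5
```

Both rings lie about 30 mm from the divider, one in each half. Now the watch.

Request:
{"op": "play_rows", "data": {"commands": [[[0,0,-0.95,-8.4,21.8,-1,8],[0,0,-0.95,-8.4,21.8,-1,8],[0,0,-0.95,-8.4,21.8,-1,8],[0,0,-0.95,-8.4,21.8,-1,8],[0,0,-0.95,-8.4,21.8,-1,8],[0,0,-0.95,-8.4,21.8,-1,8],[0,0,-0.95,-8.4,21.8,-1,8],[0,0,-0.95,-8.4,21.8,-1,8]]]}}

```text
clock: 20.2
tool_pos: [0.4343, -0.1026, 0.1501]
orientation: [-180.0, -0.0, -30.1]
force: [0.6, 0.0, -0.2]
opening: 0.0801
gripper_force: 0.0
```

Request:
{"op": "play_rows", "data": {"commands": [[[0,0,-0.34,0,0,0,8],[0,0,-0.34,0,0,0,8],[0,0,-0.34,0,0,0,8],[0,0,-0.34,0,0,0,8],[0,0,-0.34,0,0,0,8]]]}}

```text
clock: 20.62
tool_pos: [0.4355, -0.1029, 0.1495]
orientation: [180.0, 0.1, -11.2]
force: [0.0, 0.8, 0.1]
opening: 0.0799
gripper_force: 0.0
```

Run:
```python
from h import *
plan(.435,-.103,.15,grip_axis=79)
p=wrist(); S=1.56; save(p,"w10",s=S)
X=np.array([.435,-.103,.022]); u=wpix(p,X); print("pred",(u*S).round(), ((wpix(p,X+[.01,0,0])-u)*S).round(1), ((wpix(p,X+[0,.01,0])-u)*S).round(1))
for f in ctrl.find_in(p,"watch")[:2]:
    b=f["bbox"]; c=(b[0]+b[2]/2,b[1]+b[3]/2); print(f["conf"],np.round(np.array(b)*S),wat(p,c,.022))
```

```text
plan turn [ 0.001  0.001 -0.004] shift cm [-0.05  0.02 -0.05] yaw -11.2 -> -11.0 J [12.0, 3.0, -33.0, -0.0, -54.0, 67.0] t 20.6
pred [397. 284.] [ -3.1 -15.1] [-15.4   3. ]
0.9 [340. 225.  95. 103.] [ 0.44106467 -0.0985989   0.022     ]
```

View pics/w10.png

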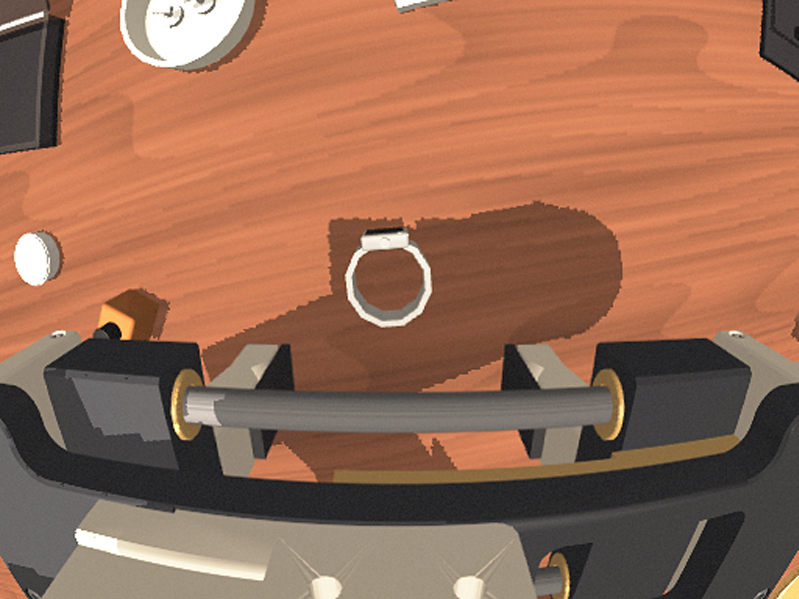

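The watch hoop is centred at (389,281) against a prediction of (397,284), giving about (0.438, -0.098). Its head is at (384,239), so watch yaw is about -5.5°. I'll descend straddling it.

Request:
{"op": "play_rows", "data": {"commands": [[[0,0,-0.1,0.15,-0.5,4,8],[0,0,-0.1,0.15,-0.5,8,8],[0,0,-0.1,0.15,-0.5,10.5,8],[0,0,-0.1,0.15,-0.5,12,8],[0,0,-0.1,0.15,-0.5,12,8],[0,0,-0.1,0.15,-0.5,12,8],[0,0,-0.1,0.15,-0.5,12,8]]]}}

```text
clock: 21.3
tool_pos: [0.4392, -0.0981, 0.0309]
orientation: [-180.0, -0.1, -5.4]
force: [0.2, 0.6, 0.5]
opening: 0.08
gripper_force: 0.0
```

Run:
```python
from h import *
plan(.438,-.098,.014)
p=wrist(); X=np.array([.438,-.098,.022]); u=wpix(p,X); print(u)
g=p["color"].astype(int); m=(g.min(2)>120)&(g.max(2)-g.min(2)<50)
l,t=int(u[0])-70,int(u[1])-70; mm=m[t:t+120,l:l+140]
for r in mm[::5,::2]: print("".join(".#"[int(v)] for v in r))
print("pred",u-[l,t],(wpix(p,X+[.01,0,0])-u).round(1),(wpix(p,X+[0,.01,0])-u).round(1))
```

```text
plan turn [-0.    -0.001  0.   ] shift cm [-0.12 -0.    1.69] yaw -5.4 -> -5.4 J [13.0, 13.0, -41.0, 0.0, -36.0, 72.0] t 21.3
[254.32377618 233.45211422]
......................................................................
......................................................................
......................................................................
......................................................................
......................................................................
.......................#########################......................
.......................#########################......................
.....................############################.....................
..................######.......................######.................
.................####.............................####................
...............####................................####...............
..............####..................................####..............
.............####....................................####.............
.............####.....................................###.............
.............####....................................####.............
.............####....................................####.............
..............###....................................####.............
...............####.................................####..............
......................................................................
......................................................................
......................................................................
.......#.............................................#.......#........
......................................................................
......................................................................
pred [70.32377618 70.45211422] [ -1.6 -15.1] [-16.3   1.4]
```

The watch is centred and aligned between the fingers. Gripping at about 14 mm.

Request:
{"op": "play_rows", "data": {"commands": [[[0,0,0,-0.1,0,1.2,8],[0,0,0,-0.1,0,1.6,8],[0,0,0,-0.1,0,1.6,7],[0,0,0,-0.1,0,1.6,6],[0,0,0,-0.1,0,1.6,4.5],[0,0,0,-0.1,0,1.6,4.5],[0,0,0,-0.1,0,1.6,4.5],[0,0,0,-0.1,0,1.6,4.5]]]}}

```text
clock: 22.02
tool_pos: [0.4377, -0.0981, 0.0145]
orientation: [-180.0, -0.0, -5.3]
force: [-0.5, 0.9, 5.7]
opening: 0.0538
gripper_force: 30.0
```

Request:
{"op": "play_rows", "data": {"commands": [[[0,0,0,0,0,-2,4.5],[0,0,0,0,0,-5,4.5],[0,0,0,0,0,-8,4.5],[0,0,0,0,0,-10,4.5],[0,0,0,0,0,-10,4.5],[0,0,0,0,0,-10,4.5]]]}}

```text
clock: 22.52
tool_pos: [0.4379, -0.0979, 0.115]
orientation: [-179.9, -0.2, -5.3]
force: [0.3, -0.4, -1.0]
opening: 0.0534
gripper_force: 30.0
```

```bash
python3 -c "
from h import *
plan(.658,.173,.12,yaw=-58.5)"
```

```text
plan turn [-0.002 -0.002  0.928] shift cm [ 19.4  -29.02  -0.41] yaw -5.3 -> -58.5 J [13.0, 5.0, -36.0, -0.0, -49.0, 72.0] t 22.5
```

Watch held (53.4 mm). Carrying it to the case and turning it toward the diagonal.

Request:
{"op": "play_rows", "data": {"commands": [[[0,0,0.9,16,-24,-0.5,4.5],[0,0,0.9,16,-24,-0.5,4.5],[0,0,0.9,16,-24,-0.5,4.5],[0,0,0.9,16,-24,-0.5,4.5],[0,0,0.9,16,-24,-0.5,4.5],[0,0,0.9,16,-24,-0.5,4.5],[0,0,0.9,16,-24,-0.5,4.5],[0,0,0.9,16,-24,-0.5,4.5]]]}}

```text
clock: 23.18
tool_pos: [0.6223, 0.1308, 0.1164]
orientation: [180.0, -0.0, -57.1]
force: [0.4, -1.3, -0.7]
opening: 0.0536
gripper_force: 30.0
```

```bash
python3 -c "
from h import *
plan(.658,.173,.12,yaw=-58.5)
p=wrist(); 
print([ (f['conf'],f['bbox']) for f in ctrl.find_in(p,'watch_case')[:2]])
c=np.array([.657,.174,.022])
a=np.deg2rad(-13.5);X=np.array([np.cos(a),np.sin(a),0]);Y=np.array([-np.sin(a),np.cos(a),0])
save(p,'w11',s=1.56)
for s in [(1,1),(1,-1),(-1,-1),(-1,1)]: print(s,(wpix(p,c+.053*s[0]*X+.050*s[1]*Y)*1.56).round())
"
```

```text
plan turn [ 0.001 -0.001  0.024] shift cm [-1.61 -5.29 -0.36] yaw -57.1 -> -58.5 J [29.0, 22.0, -13.0, 0.0, -56.0, 3.0] t 23.2
[(0.63, [34.1, 53.1, 237.7, 196.8])]
(1, 1) [193. 320.]
(1, -1) [300. 202.]
(-1, -1) [432. 334.]
(-1, 1) [316. 433.]
```

View pics/w11.png

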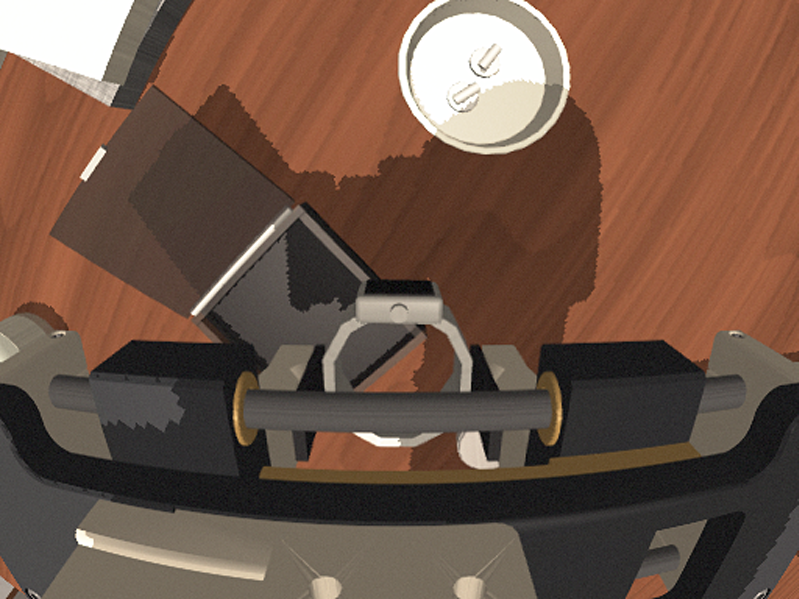

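The case corners at (300,204) and (192,318) match predictions of (300,202) and (193,320), and the finger line lies along the diagonal. Moving over the case and lowering in steps.

Request:
{"op": "play_rows", "data": {"commands": [[[0,0,0.02,-1.6,-5.3,0,4.5],[0,0,0.02,-1.6,-5.3,0,4.5],[0,0,0.02,-1.6,-5.3,2,4.5],[0,0,0.02,-1.6,-5.3,4,4.5],[0,0,0.02,-1.6,-5.3,6,4.5],[0,0,0.02,-1.6,-5.3,6.5,4.5],[0,0,0.02,-1.6,-5.3,6.5,4.5],[0,0,0.02,-1.6,-5.3,6.5,4.5]]]}}

```text
clock: 23.95
tool_pos: [0.6543, 0.1677, 0.0542]
orientation: [180.0, -0.0, -58.0]
force: [0.3, -0.7, -0.3]
opening: 0.0532
gripper_force: 30.0
```

```bash
python3 -c "
from h import *
plan(.658,.174,.021)
"
```

```text
plan turn [ 0.001 -0.    -0.   ] shift cm [-0.34 -0.65  3.32] yaw -58.0 -> -58.0 J [31.0, 29.0, -11.0, 0.0, -51.0, 1.0] t 23.9
```

Request:
{"op": "play_rows", "data": {"commands": [[[0,0,0,-0.3,-0.6,0.8,4.5],[0,0,0,-0.3,-0.6,1.6,4.5],[0,0,0,-0.3,-0.6,2.3,4.5],[0,0,0,-0.3,-0.6,2.7,4.5],[0,0,0,-0.3,-0.6,2.9,4.5],[0,0,0,-0.3,-0.6,2.9,4.5],[0,0,0,-0.3,-0.6,2.9,4.5]]]}}

```text
clock: 24.53
tool_pos: [0.6581, 0.1741, 0.025]
orientation: [180.0, -0.0, -58.0]
force: [0.0, -0.4, -1.0]
opening: 0.0535
gripper_force: 30.0
```

```bash
python3 -c "
from h import *
plan(.658,.174,.0205);print(pose()[2]['force'])
p=wrist();plan(.658,.174,.0205)
"
```

```text
plan turn [ 0. -0. -0.] shift cm [0.   0.01 0.45] yaw -58.0 -> -58.0 J [31.0, 31.0, -11.0, 0.0, -48.0, 1.0] t 24.5
[ 0.02570725 -0.393226   -0.98768395]
plan turn [-0. -0.  0.] shift cm [0.   0.02 0.48] yaw -58.0 -> -58.0 J [31.0, 31.0, -11.0, 0.0, -48.0, 1.0] t 24.6
```

Request:
{"op": "play_rows", "data": {"commands": [[[0,0,0,0,0,0.2,4.5],[0,0,0,0,0,0.35,4.5],[0,0,0,0,0,0.45,4.5],[0,0,0,0,0,0.45,4.5],[0,0,0,0,0,0.45,4.5]]]}}

```text
clock: 25.0
tool_pos: [0.6581, 0.1741, 0.0206]
orientation: [-180.0, -0.0, -58.0]
force: [-0.5, -0.7, -0.0]
opening: 0.0533
gripper_force: 30.0
```

Request:
{"op": "play_rows", "data": {"commands": [[[0,0,0,0,0,0,5.6],[0,0,0,0,0,0,5.8],[0,0,0,0,0,0,6],[0,0,0,0,0,0,6.1],[0,0,0,0,0,0,6.1]]]}}

```text
clock: 25.42
tool_pos: [0.6581, 0.1741, 0.0206]
orientation: [-180.0, -0.0, -58.0]
force: [0.1, 0.2, 0.3]
opening: 0.061
gripper_force: 0.0
```

Released. Retreating straight up.

Request:
{"op": "play_rows", "data": {"commands": [[[0,0,0,0,0,-1,6.1],[0,0,0,0,0,-3,6.1],[0,0,0,0,0,-6,6.1],[0,0,0,0,0,-10,6.1],[0,0,0,0,0,-13,6.1],[0,0,0,0,0,-13,6.1],[0,0,0,0,0,-13,6.1]]]}}

```text
clock: 26.0
tool_pos: [0.6594, 0.1748, 0.1545]
orientation: [-179.7, -0.0, -58.0]
force: [-0.9, -0.2, -1.2]
opening: 0.0609
gripper_force: 0.0
```

Run:
```python
from h import *
p=wrist()
for n,z in dict(watch=.028,watch_case=.02).items():
  for f in ctrl.find_in(p,n)[:2]:
    b=f["bbox"]; c=(b[0]+b[2]/2,b[1]+b[3]/2); print(n,round(f["conf"],2),np.round(b),wat(p,c,z).round(3))
X=np.array([.658,.174,.028]); u=wpix(p,X); print(u)
g=p["color"].astype(int); m=(g.min(2)>110)&(g.max(2)-g.min(2)<50)
l,t=int(u[0])-50,int(u[1])-50
for r in m[t:t+100:4,l:l+100:2]: print("".join(".#"[int(v)] for v in r))
q=ctrl.snapshot("top"); 
for n,z in dict(cologne=.05,polish_tin=.018,ring_tray=.01,cufflink_cup=.03,watch=.02).items():
  for f in ctrl.find_in(q,n)[:2]:
    b=f["bbox"]; c=(b[0]+b[2]/2,b[1]+b[3]/2); print("top",n,round(f["conf"],2),np.round(b),at(q,c,z).round(3))
print(ctrl.get_obs()["tool_pos"])
```

```text
watch 0.98 [230. 145.  62.  65.] [0.658 0.168 0.028]
[256.97203256 182.27840256]
...........######...............###...............
.........#####....................###.............
.......#####........................###...........
.....#####............................###.........
...#####................................#.........
.#####.............###############........##......
####...............###############................
##...............##################...............
...............###................###.............
..............###..................###............
.............##.....................###...........
............##.......................###..........
............##.......................###..........
............##.......................##...........
............##.......................##...........
.............##.....................###...........
#.............##...................###............
.##............###................###.............
................#####.........#####...............
....................############..................
.........#........................................
..................................................
..................................................
..................................................
..................................................
top cologne 0.6 [196. 193.  17.  15.] [0.512 0.184 0.05 ]
top cologne 0.47 [231. 218.  19.  15.] [0.449 0.095 0.05 ]
top polish_tin 0.53 [196. 197.  20.  13.] [0.51  0.186 0.018]
top ring_tray 0.96 [325. 127.  56.  37.] [ 0.66  -0.196  0.01 ]
top cufflink_cup 0.62 [263. 127.  36.  38.] [ 0.656 -0.007  0.03 ]
[0.65779615 0.17398011 0.14979026]
```

The watch lies flat and centred in the case, the rings and cufflinks are placed, and the cologne and tin have not moved. Handing in.

```bash
python3 -c "
from plant import ctrl
print(ctrl.close_job())"
```

```text
the job is handed in; nothing more can be done
None
```

I placed the watch in its case, one ring in each half of the tray and both cufflinks in the cup, leaving the bottle and tin where they stood; I handed the job in at about 26 s, and the hand-in returned no verdict.

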